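# Ease a press-fit pipe clamp apart with a wedge

### The job

Take the orange-handled wedge from its blue holder and use it, and nothing else, to prise the loose half of the split pipe clamp off its fit: press the wedge gently down into the notches at the two ends of the seam in turn, a small bite at a time, so that the half comes away evenly (the two ends never more than about 2 mm apart) until both ends rest against the red stop collars. Then put the wedge back in its holder, fully down, and leave the other things where they are.

Things in the scene. Friction and masses are not known exactly. Their poses are not given: they have to be found in the camera images.
- clamp: Split pipe clamp on a teal base 170 x 190 x 18 mm, bolted down. Origin: middle of the underside, z up. Two aluminium half blocks, each 45 (x) x 164 (y) mm, tops at z 90 mm, meet at an upright seam in the plane x = 0, which runs along y. The pale half (x < 0) is fixed; the darker half (x > 0) is loose: a tight fit on two dowels along x (at y = -55 and +55 mm), it can only move to +x, up to a red collar on each dowel
- pipe_top (a point): Middle of the top of the pipe stub, 48 mm across, that stands fixed between the halves: x 0, y 0, z 104 mm of the clamp
- notch_left (a point): Pry notch at the left (+y) end of the seam: x 0, y +55, z 90 mm (block top) of the clamp, same axes. A slot 32 mm long in y, deeper than the wedge, fixed face at x -1.5 mm, loose face at first somewhere from x +1.5 to +6.1 mm (differs each time, and by up to 0.6 mm from end to end). In the top 8 mm both faces flare out by 4 mm as a lead-in: the narrow part begins at z 82 mm
- notch_right (a point): The same kind of notch at the right (-y) end: x 0, y -55, z 90 mm of the clamp
- half_mid (a point): On the loose half, middle of its outer (+x) top edge: x 45 mm plus its opening, y 0, z 90 mm of the clamp; axes parallel to the clamp's while both ends are equally open. Each end resists with 8 N plus 0.7 N per mm/s and stays where left; opening one end does not move the other. Pressing the wedge in at 10 to 15 mm/s takes 9 to 17 N; at the collar it stiffens
- left_end (a joint): How far the left (+y) end of the loose half has been opened, in rad about the right notch 110 mm away: 0 is home, 0.01 is 1.1 mm, 0.05 (5.5 mm) is hard against its collar. It starts between 0 and 0.005
- right_end (a joint): The same for the right (-y) end of the loose half, about the left notch: 0 home, 0.05 (5.5 mm) hard against its collar, start 0 to 0.005
- wedge: Loose steel wedge, 0.33 to 0.55 kg, orange handle up. Origin: bottom of the tip, in the plane of its flat back; z up. Blade 20 mm wide (y), flat back at x 0, front sloping from x 2 mm at the tip to 20.2 mm at z 65 mm. Guard plate 36 x 36 mm at z 65 to 71, handle 22 x 22 mm at z 71 to 117, both centred on x 9, y 0. In a notch its back (-x) goes against the fixed half, the slope faces the loose half
- holder: Blue holder block, fixed, 52 x 50 mm, 70 mm high, on a grey foot 90 x 90 x 4 mm; an upright pocket 28 (x) x 25 (y) mm in its middle. Origin: middle of the underside. The wedge starts in it: guard resting on the block's top, tip 5 mm above the table, wedge origin near x -9 mm, y 0 of the holder, axes about parallel to the holder's (within 0.04 rad)
- flange: Loose bronze-coloured two-bolt pipe flange, 75 x 110 x 10 mm, lying flat; origin at the middle of its underside. Leave it alone
- nut: Loose steel hexagon nut, 36 mm across, 16 mm high; origin at the middle of its underside. Leave it alone
- brush: Loose hand brush lying on the table, handle to its -x. Leave it alone
Not all that is in view belongs to the job. What is meant by the wedge is not white, and is the smaller of those in its own colour. Of the things that look like the holder, take the one that is farthest to the robot's left at the start.

How it is judged (in metres and radians):
On the way, in this order (a step that is already met when the one before it is completed fails the run):
1. both ends of the loose half have been prised at least 2 mm from their fit (value of joint each of left_end, right_end above 0.018 rad), for 0.1 s.
2. both ends of the loose half are against their stop collars (within 0.5 mm) (value of joint each of left_end, right_end above 0.0455 rad), for 0.2 s.
At the end, for the whole second after the job is handed in: Both ends of the loose half stand within 0.5 mm of their red collars (joint values above 0.0455), and the wedge stands released and at rest in its holder, fully down: tip at most 9 mm above the table, within 18 mm of the holder's axis, within 0.12 rad of upright (all of step 2 and z of wedge in the frame of holder below 0.009 m and horizontal distance between wedge and holder below 0.018 m and angle between wedge's own z axis and vertical below 0.12 rad and linear speed of wedge below 0.02 m/s); the robot touches nothing.
It fails at once if the loose half is cocked: the openings at its two ends differ by more than 3 mm (angle between the x axis of half_mid and the x axis of clamp, either way round above 0.0273 rad).
It fails at once if the wedge is forced: it bears on the clamp with more than 50 N (contact force between wedge and clamp above 50 N).
It fails at once if the robot itself pushes on the clamp (contact force between any of the fingers, the arm and clamp above 3 N).
It fails at once if the flange, the nut or the brush is moved more than 15 mm (distance of any of flange, nut, brush from where it was at the start of the episode above 0.015 m).
It also fails if it takes over 72 s, if anything falls off the work surface, if the arm or the gripper's body presses on something with over 40 N, if the wrist force passes 120 N, or if a joint passes its speed limit or range.

### The arm

A 6-joint arm with a two-finger parallel gripper is mounted at the origin on the work surface. World frame = base frame: x ahead of the robot, y to its left, z up, the work surface at z = 0. Lengths are in m, angles in degrees, forces in N, time in s.
With the tool pointing down it reaches from about 0.4 to 0.825 m from the base axis. Payload 7 kg.
Tool frame: the origin (TCP) lies midway between the tips of the shut fingers; the grasp point (between the pads) lies 19 mm behind it; z points along the fingers, y is the line along which they close (so a half turn about z gives the same grasp; the last joint's range is limited). The gripper opens to 88 mm and grips with 3 to 60 N. Pads are 19 mm wide; open, the fingers measure 130 mm over their backs; the gripper's body (78 mm by 193 mm) begins 47 mm behind the grasp point.
Start: joints at [87.726, 20.546, 0.682, 0, -70.136, -16.507], TCP at [0.217, 0.639, 0.227] pointing down, gripper open.
Joint ranges: [-176.03, 176.03], [-82.01, 121.73], [-58.28, 71.71], [-173.87, 95.51], [-174.79, -0.11], [-173.66, 173.66]. Speed limits (degrees/s): [136.94, 136.94, 172.46, 180, 180, 180].

### API

Orientations are given as [roll, pitch, yaw] about the fixed x, y, z axes, in that order (R = Rz(yaw) Ry(pitch) Rx(roll)).
In Python, from plant import r gives the robot as it stands. The module is installed in compiled form; this text tells all that it offers.
- The arm moves only by the tool play_rows, never from a script. Its argument "rows" is a list of rows, each an object with "slide": the shift along the tool's x, y, z as a fraction of full scale, a list of three; "delta_rot": the turn, a rotation vector about the tool's x, y, z as a fraction of full scale, a list of three; "fingers": the opening, from -1 (shut) to 1 (fully open). In form: [{"slide": [x, y, z], "delta_rot": [rx, ry, rz], "fingers": fingers}, ...]. A call has 1 to 8 rows; each row shifts and turns the commanded pose from where the row before left it, along the tool's axes as they then stand; what a row does not reach is not made up. Full scale, the value 1, is 0.15 m for a shift and 0.08 rad for a turn. A row lasts 1/8 s, in which the tool goes at most 62.5 mm and 10.7 degrees, less where a joint would pass 70% of its speed; a pose out of reach is approached as far as the arm can. A call with a number of a shift or a turn outside -1 to 1 is refused whole. A call with a gripper value outside its range is refused whole. The fingers move at their own pace and stop on an object; "squeeze" is the grip in N (left out, the last holds). Time passes only in rows, so rows that do not move let the fingers close. It gives the time, the measured TCP pose, the force, the opening and the grip force at its end, in the units of the state.
- r.get_state(): the state, without advancing time (a new reading comes with each control period).
- r.capture(name): name is "side" or "top"; returns a dict with "image" (420x560x3 uint8, blue, green, red), "fx", "fy", "cx", "cy" (pixels), "distortion" ([k1, k2, p1, p2, k3] as OpenCV has them; the pictures are not rectified), "R" (3x3) and "t" (3): a world point X has camera coordinates R X + t. Camera axes: x right, y down, z forward; pixel columns grow to the right and rows downward; lengths in m; the calibration is good to about 2 mm. A picture is of the moment at which its call begins. There is no depth.
- r.close_job(): hands the job in; it is judged then, once.
The state is a dict: "time_s": time; "joints": joint angles; "qd": joint speeds; "joint_torque": joint torques, N m; "tcp_pos": TCP position; "eef_rot": TCP orientation; "contact_force": force on the tool from outside, world axes, zero at the start; "moment": the same for the moment, N m; "gripper_width": finger opening in m; "gripper_force": force on a finger pad.
Only numpy, scipy, OpenCV 4.12 (cv2) and the standard library are available. Lean on these libraries where they do the work, as an engineer would, in place of code of your own. Each camera call takes 0.05 s, during which the arm holds its last target. There are 200 camera calls.

## Working session

There is one attempt and no reset: what is moved stays moved. The work goes in short steps, Python scripts to look and compute and a tool call to move; the robot and the scene stay as the last step left them, time stands still between calls to the robot, and variables do not carry over. Pictures are saved under pics/ and viewed, at most 10 in all, crops included, and the job is handed in when it is done.

Besides the shell and the picture viewer there is one more tool, called after "Request:" as name(argument=value, ...) on one line, values as JSON. play_rows: Moves the arm, as the interface text tells. Shift numbers are shares of 0.15 m and turn numbers shares of 0.08 rad, none past 1 either way. Its arguments: {"type":"object","properties":{"rows":{"type":"array"},"squeeze":{"type":"number"}},"required":["rows"]}

```bash
mkdir -p pics; cat > h.py <<'E'
import numpy as np,cv2,pickle
from plant import r
def cap(n,tag):
    c=r.capture(n); pickle.dump(c,open(f'{tag}.pkl','wb')); cv2.imwrite(f'pics/{tag}.png',c['image']); return c
def load(tag): return pickle.load(open(f'{tag}.pkl','rb'))
def K(c): return np.array([[c['fx'],0,c['cx']],[0,c['fy'],c['cy']],[0,0,1.]])
def ray(c,uv):
    p=cv2.undistortPoints(np.array([[uv]],float),K(c),np.array(c['distortion'],float))[0,0]
    R=np.array(c['R']);t=np.array(c['t']); return -R.T@t, R.T@np.array([p[0],p[1],1])
def onz(c,uv,z):
    o,d=ray(c,uv); return o+d*(z-o[2])/d[2]
def proj(c,X):
    rv=cv2.Rodrigues(np.array(c['R'],float))[0]
    return cv2.projectPoints(np.array(X,float).reshape(-1,1,3),rv,np.array(c['t'],float),K(c),np.array(c['distortion'],float))[0][:,0]
def tri(c1,a,c2,b):
    o1,d1=ray(c1,a);o2,d2=ray(c2,b);d1/=np.linalg.norm(d1);d2/=np.linalg.norm(d2)
    s=np.linalg.lstsq(np.c_[d1,-d2],o2-o1,rcond=None)[0]
    p,q=o1+s[0]*d1,o2+s[1]*d2; return (p+q)/2,np.linalg.norm(p-q)
E
python3 - <<'E'
from h import *
for n in('top','side'):
    c=cap(n,n+'0'); R=np.array(c['R']);print(n,-R.T@c['t'],R[2],c['fx'])
s=r.get_state();print(s)
E
```

```text
top [0.34196655 0.03709638 1.14740214] [ 0.16609029 -0.02384242 -0.98582227] 435.1552021021993
side [0.29089676 0.77369921 0.95328373] [ 0.18390715 -0.65377474 -0.73400051] 390.89094104853484
{'time_s': 0.1, 'joints': array([ 8.77271397e+01,  2.05868210e+01,  6.40430212e-01, -1.54783152e-02,
       -7.01372983e+01, -1.65039986e+01]), 'qd': array([-0.07730613, -0.09356564,  0.14627651,  0.1121018 , -0.0012525 ,
       -0.00914542]), 'joint_torque': array([-6.42896557e-04, -5.84163487e+01,  2.93753636e+01,  7.01544687e+00,
        1.01653661e-02, -5.69351960e-05]), 'tcp_pos': array([0.21720258, 0.63864671, 0.22573994]), 'eef_rot': array([ 1.79915625e+02, -9.82440504e-03, -1.87821213e+01]), 'contact_force': array([-0.41464326,  0.94946246, -0.67969273]), 'moment': array([ 0.00903493, -0.00454872,  0.02590665]), 'gripper_force': 0.0, 'gripper_width': 0.08763172322008332}
```

View pics/top0.png

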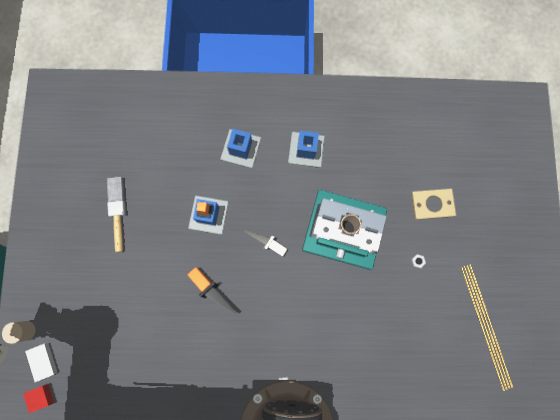

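View pics/side0.png

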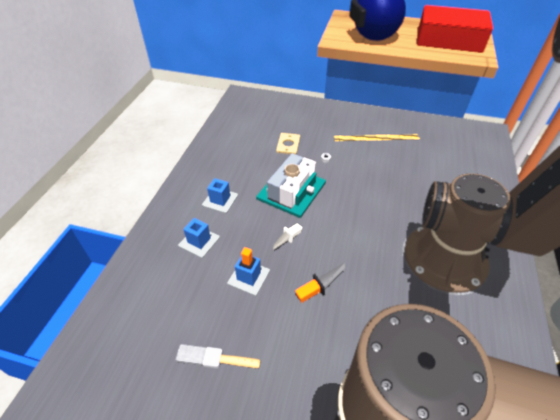

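The orange candidates in the top view are the upright one in a holder at (203,210) and a clearly larger one lying at (200,280). The white one at (275,245) is ruled out. The holder look-alikes are at (205,212), (240,145) and (308,145). The one at (205,212) is farthest left, and the smaller orange wedge stands in it. I'll confirm with an enlarged crop.

```bash
python3 - <<'E'
from h import *
c=load('top0')['image'];s=load('side0')['image']
a=cv2.resize(c[185:320,175:295],(400,450),interpolation=3)
b=cv2.resize(c[180:280,295:395],(400,400),interpolation=3); 
im=np.zeros((600,800,3),np.uint8)
im[:450,:400]=a; im[:400,400:]=b
im[400:600,400:600]=cv2.resize(s[235:295,220:280],(200,200),interpolation=3)
im[400:600,600:800]=cv2.resize(s[145:220,255:330],(200,200),interpolation=3)
cv2.imwrite('pics/crop1.png',im)
E
```

```text
(no output)
```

View pics/crop1.png

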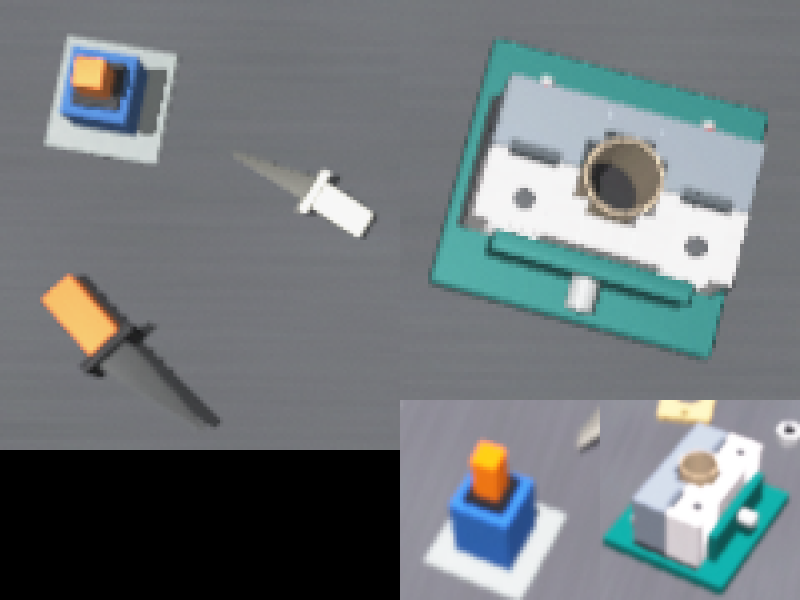

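The crop confirms it. The small orange wedge stands in the leftmost holder, and the lying orange one is bigger. The clamp's dark loose half is on the far side (+x), with notches near top px (343,190±) and so on. Next I measure.

```bash
cat > m.py <<'E'
from h import *
def mask(im,lo,hi,roi):
    m=cv2.inRange(cv2.cvtColor(im,cv2.COLOR_BGR2HSV),np.array(lo),np.array(hi)); z=np.zeros_like(m);x0,y0,x1,y1=roi; z[y0:y1,x0:x1]=m[y0:y1,x0:x1]; return z
def big(m):
    cs,_=cv2.findContours(m,0,2); return max(cs,key=cv2.contourArea)
def rect(c,m,z):
    P=np.array([onz(c,p[0],z)[:2] for p in big(m)],np.float32)*1000
    (x,y),wh,a=cv2.minAreaRect(P); return np.round([x,y,*wh,a],1)
E
python3 - <<'E'
from m import *
t=load('top0');s=load('side0')
teal=((80,100,40),(95,255,255)); print('base top rect',rect(t,mask(t['image'],*teal,(295,180,395,280)),.018), rect(s,mask(s['image'],*teal,(245,140,335,225)),.018))
foot=((0,0,150),(179,60,255))
for n,c,roi in(('t',t,(183,190,235,240)),('s',s,(222,235,278,300))):
    m=mask(c['image'],*foot,roi); b=mask(c['image'],(100,100,40),(125,255,255),roi); o=mask(c['image'],(5,150,120),(20,255,255),roi)
    print(n,'foot',rect(c,m,.004),'blue70',rect(c,b,.07),'orange122',rect(c,o,.122))
    if n=='t':
        print([np.round(onz(c,p[0],.07)*1000) for p in cv2.approxPolyDP(big(b),2,True)])
    print(cv2.boundingRect(big(o)))
# pipe top
for n,c,roi in(('t',t,(330,205,375,245)),('s',s,(275,155,310,185))):
    m=mask(c['image'],(5,40,60),(25,180,220),roi); h=cv2.convexHull(big(m)); e=cv2.fitEllipse(h); print(n,'pipe',e,onz(c,e[0],.104)*1000)
E
```

```text
base top rect [ 501.7 -146.3  189.   168.4   75.5] [ 500.7 -144.7  214.   172.    75.2]
t foot [535.3 216.6  90.6  92.1  81.1] blue70 [530.8 211.3  58.3  56.7  81.6] orange122 [524.9 207.2  19.   25.1  39.2]
[array([563., 235.,  70.]), array([514., 243.,  70.]), array([504., 225.,  70.]), array([500., 187.,  70.]), array([536., 181.,  70.]), array([553., 187.,  70.])]
(198, 204, 11, 10)
s foot [550.3 183.7 169.4 219.8  15.6] blue70 [530.6 235.8  82.8  71.6  83.7] orange122 [529.4 232.9  26.9  54.4  24. ]
(241, 248, 12, 18)
t pipe ((349.5954284667969, 224.39776611328125), (19.535024642944336, 21.701671600341797), 69.79278564453125) [ 500.55974071 -144.17580016  104.        ]
s pipe ((291.6562805175781, 170.42909240722656), (12.146991729736328, 14.546037673950195), 86.51808166503906) [ 501.78693444 -134.19415612  104.        ]
```

Clamp: centre ≈ (501,-145.5) mm, yaw ≈ -14.5°, and the base size of 189x168 matches. Holder: centre ≈ (535,216.5), yaw ≈ -8.9°, and the foot size of 90x92 matches. Now I move above the wedge.

Request:
play_rows(rows=[{"slide": [0.32,0.22,0],"delta_rot": [0,0,0],"fingers": 1},{"slide": [0.32,0.22,0],"delta_rot": [0,0,0],"fingers": 1},{"slide": [0.32,0.22,0],"delta_rot": [0,0,0],"fingers": 1},{"slide": [0.32,0.22,0],"delta_rot": [0,0,0],"fingers": 1},{"slide": [0.32,0.22,0],"delta_rot": [0,0,0],"fingers": 1},{"slide": [0.32,0.22,0],"delta_rot": [0,0,0],"fingers": 1},{"slide": [0.32,0.22,0],"delta_rot": [0,0,0],"fingers": 1},{"slide": [0.32,0.22,0],"delta_rot": [0,0,0],"fingers": 1}], squeeze=50)

```text
time_s: 1.1
tcp_pos: [0.4966, 0.2637, 0.2265]
eef_rot: [180.0, 0.0, -18.8]
contact_force: [0.6, 0.6, 0.2]
gripper_width: 0.088
gripper_force: 0.0
```

Request:
play_rows(rows=[{"slide": [0.32,0.22,0],"delta_rot": [0,0,1],"fingers": 1},{"slide": [0,0,0],"delta_rot": [0,0,1],"fingers": 1},{"slide": [0,0,0],"delta_rot": [0,0,1],"fingers": 1},{"slide": [0,0,0],"delta_rot": [0,0,1],"fingers": 1},{"slide": [0,0,0],"delta_rot": [0,0,1],"fingers": 1},{"slide": [0,0,0],"delta_rot": [0,0,1],"fingers": 1},{"slide": [0,0,0],"delta_rot": [0,0,1],"fingers": 1},{"slide": [0,0,0],"delta_rot": [0,0,1],"fingers": 1}])

```text
time_s: 2.1
tcp_pos: [0.5305, 0.2186, 0.2262]
eef_rot: [180.0, 0.0, -55.6]
contact_force: [0.4, 0.3, 0.7]
gripper_width: 0.0879
gripper_force: 0.0
```

Request:
play_rows(rows=[{"slide": [0,0,0],"delta_rot": [0,0,1],"fingers": 1},{"slide": [0,0,0],"delta_rot": [0,0,1],"fingers": 1},{"slide": [0,0,0],"delta_rot": [0,0,1],"fingers": 1},{"slide": [0,0,0],"delta_rot": [0,0,1],"fingers": 1},{"slide": [0,0,0],"delta_rot": [0,0,1],"fingers": 1},{"slide": [0,0,0],"delta_rot": [0,0,1],"fingers": 1},{"slide": [0,0,0],"delta_rot": [0,0,1],"fingers": 1},{"slide": [0,0,0],"delta_rot": [0,0,1],"fingers": 1}])

```text
time_s: 3.1
tcp_pos: [0.5304, 0.2186, 0.2261]
eef_rot: [180.0, -0.0, -92.3]
contact_force: [-0.5, -0.5, 0.1]
gripper_width: 0.0877
gripper_force: 0.0
```

Request:
play_rows(rows=[{"slide": [0,0,0],"delta_rot": [0,0,1],"fingers": 1},{"slide": [0,0,0],"delta_rot": [0,0,0.5],"fingers": 1},{"slide": [0,0,0],"delta_rot": [0,0,0],"fingers": 1}])

```text
time_s: 3.48
tcp_pos: [0.5305, 0.2186, 0.2262]
eef_rot: [180.0, -0.0, -99.0]
contact_force: [-0.4, -0.0, -0.3]
gripper_width: 0.0876
gripper_force: 0.0
```

Request:
play_rows(rows=[{"slide": [0.009,-0.033,0.2],"delta_rot": [0,0,0],"fingers": 1},{"slide": [0,0,0.2],"delta_rot": [0,0,0],"fingers": 1},{"slide": [0,0,0.2],"delta_rot": [0,0,0],"fingers": 1},{"slide": [0,0,0.2],"delta_rot": [0,0,0],"fingers": 1},{"slide": [0,0,0.1],"delta_rot": [0,0,0],"fingers": 1},{"slide": [0,0,0.06],"delta_rot": [0,0,0],"fingers": 1},{"slide": [0,0,0],"delta_rot": [0,0,0],"fingers": 1}])

```text
time_s: 4.35
tcp_pos: [0.5355, 0.2167, 0.0826]
eef_rot: [180.0, -0.0, -99.0]
contact_force: [-0.4, 0.2, 0.3]
gripper_width: 0.0876
gripper_force: 0.0
```

Request:
play_rows(rows=[{"slide": [0,0,0],"delta_rot": [0,0,0],"fingers": -1},{"slide": [0,0,0],"delta_rot": [0,0,0],"fingers": -1},{"slide": [0,0,0],"delta_rot": [0,0,0],"fingers": -1},{"slide": [0,0,0],"delta_rot": [0,0,0],"fingers": -1},{"slide": [0,0,0],"delta_rot": [0,0,0],"fingers": -1},{"slide": [0,0,0],"delta_rot": [0,0,0],"fingers": -1}])

```text
time_s: 5.1
tcp_pos: [0.5354, 0.2166, 0.0825]
eef_rot: [180.0, -0.0, -99.0]
contact_force: [0.1, 0.0, -0.4]
gripper_width: 0.0333
gripper_force: 0.0
```

Request:
play_rows(rows=[{"slide": [0,0,0],"delta_rot": [0,0,0],"fingers": -1},{"slide": [0,0,0],"delta_rot": [0,0,0],"fingers": -1},{"slide": [0,0,0],"delta_rot": [0,0,0],"fingers": -1}])

```text
time_s: 5.48
tcp_pos: [0.5354, 0.2167, 0.0826]
eef_rot: [-180.0, 0.0, -99.0]
contact_force: [-0.4, -0.7, -0.7]
gripper_width: 0.0217
gripper_force: 49.4
```

Request:
play_rows(rows=[{"slide": [0,0,-0.05],"delta_rot": [0,0,0],"fingers": -1},{"slide": [0,0,-0.15],"delta_rot": [0,0,0],"fingers": -1},{"slide": [0,0,-0.2],"delta_rot": [0,0,0],"fingers": -1},{"slide": [0,0,-0.2],"delta_rot": [0,0,0],"fingers": -1},{"slide": [0,0,-0.2],"delta_rot": [0,0,0],"fingers": -1},{"slide": [0,0,0],"delta_rot": [0,0,0],"fingers": -1}])

```text
time_s: 6.22
tcp_pos: [0.5362, 0.2173, 0.2048]
eef_rot: [-179.8, 0.2, -99.0]
contact_force: [0.1, -0.3, -6.2]
gripper_width: 0.0219
gripper_force: 49.4
```

```bash
python3 - <<'E'
from h import *
t=cap('top','top1');s=cap('side','side1'); st=r.get_state();p=st['tcp_pos'];print(p,st['contact_force'])
im=np.zeros((400,800,3),np.uint8)
for i,c in enumerate((t,s)):
    u,v=proj(c,p-[0,0,.03])[0].astype(int);print(u,v)
    a=c['image'][max(v-40,0):v+40,max(u-40,0):u+40]; im[:,400*i:400*i+400]=cv2.resize(a,(400,400),interpolation=3)
cv2.imwrite('pics/crop2.png',im)
E
```

```text
[0.53453621 0.21638868 0.20158445] [ 0.35768082  0.16907541 -6.08732558]
196 202
245 239
```

View pics/crop2.png

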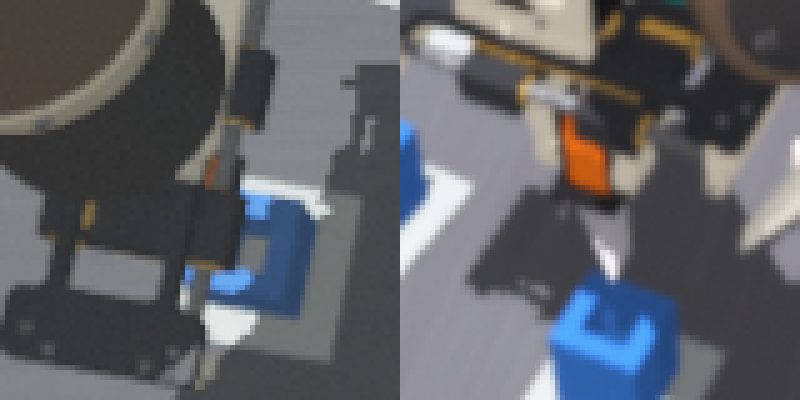

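```bash
python3 - <<'E'
from m import *
s=load('side1');p=np.array([.5345,.2164,.2016]);ez=np.array([0,0,1])
a=np.radians(-9);ex=np.array([np.cos(a),np.sin(a),0]);ey=np.array([-np.sin(a),np.cos(a),0])
for sg in(1,-1):
    for X in([0,0,0],[2,0,0],[0,0,65],[20,0,65]):
        q=p-.0776*ez+sg*ex*(X[0]-9)/1000+ez*X[2]/1000; print(sg,X,proj(s,q)[0].round(1))
a=s['image'][225:275,225:270]; cv2.imwrite('pics/crop3.png',cv2.resize(a,(540,600),interpolation=3))
E
```

```text
1 [0, 0, 0] [249.7 251.5]
1 [2, 0, 0] [249.  251.3]
1 [0, 0, 65] [248.2 236. ]
1 [20, 0, 65] [241.1 233.4]
-1 [0, 0, 0] [243.6 249.2]
-1 [2, 0, 0] [244.3 249.5]
-1 [0, 0, 65] [241.8 233.7]
-1 [20, 0, 65] [248.9 236.3]
```

View pics/crop3.png

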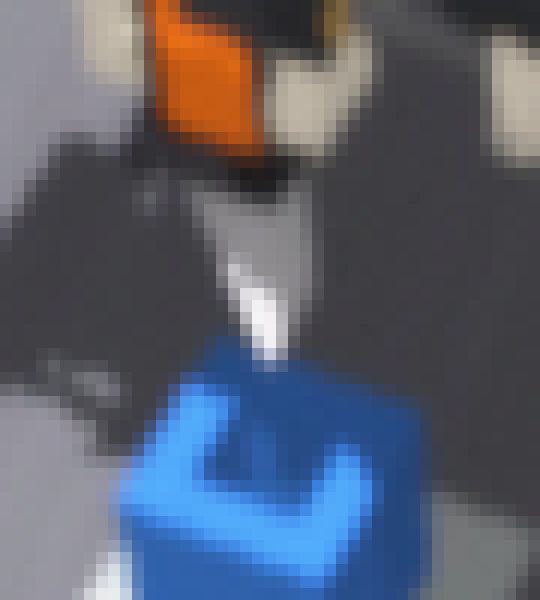

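The wedge is held at 21.7 mm opening. The slope faces image-left (+x), with the tip at about (248,255), so the orientation is right. I refine the clamp pose from the notches and the pale/dark seam in top0.

```bash
python3 - <<'E'
from m import *
t=load('top0');a=np.radians(-14.5);E=np.array([[np.cos(a),np.sin(a)],[-np.sin(a),np.cos(a)]]);C=np.array([.501,-.1455])
g=cv2.cvtColor(t['image'],cv2.COLOR_BGR2GRAY)
def inv(x,y,z=.09): # clamp mm -> world
    return np.r_[C+E.T@np.array([x,y])/1000,z]
# brightness profile along clamp x at z=90 plane for several y
xs=np.arange(-60,62,3)
print('x   ',*xs)
for y in(75,62,55,48,35,-35,-48,-55,-62,-75):
    uv=proj(t,[inv(x,y) for x in xs]).astype(np.float32)
    v=cv2.remap(g,uv[:,:1],uv[:,1:],1).ravel(); print('%4d'%y,*v)
print('along y at x=1')
ys=np.arange(-90,91,3)
for x in(-20,1,20):
    uv=proj(t,[inv(x,y) for y in ys]).astype(np.float32)
    print(x,*zip(ys,cv2.remap(g,uv[:,:1],uv[:,1:],1).ravel()))
E
```

```text
x    -60 -57 -54 -51 -48 -45 -42 -39 -36 -33 -30 -27 -24 -21 -18 -15 -12 -9 -6 -3 0 3 6 9 12 15 18 21 24 27 30 33 36 39 42 45 48 51 54 57 60
  75 145 145 143 139 134 156 228 245 245 245 245 244 245 245 245 244 244 245 245 245 238 198 189 195 195 195 195 195 194 193 194 194 193 194 193 189 171 140 130 130 129
  62 120 145 142 138 195 243 245 245 245 245 245 233 234 243 244 244 244 245 245 222 127 108 127 171 194 194 194 195 194 193 193 193 192 192 191 191 194 183 145 129 128
  55 120 148 143 138 159 239 245 245 245 219 143 127 124 128 226 244 244 244 245 221 113 106 131 165 190 193 193 194 194 192 192 192 192 192 191 190 178 161 137 129 128
  48 120 148 142 135 180 239 245 246 245 238 203 168 133 206 243 245 245 244 245 225 119 107 130 165 191 193 193 193 191 192 192 192 192 191 189 187 164 134 129 128 128
  35 120 143 139 134 121 148 230 245 245 245 245 244 244 245 244 244 244 245 245 244 229 185 188 190 192 192 192 192 193 191 191 190 191 189 190 189 162 132 128 128 128
 -35 115 138 130 121 124 164 231 244 245 244 245 243 243 244 244 243 244 245 244 244 239 204 183 188 188 188 187 1
[... 5591 characters left out ...]
.uint8(133)) (np.int64(24), np.uint8(134)) (np.int64(27), np.uint8(179)) (np.int64(30), np.uint8(192)) (np.int64(33), np.uint8(193)) (np.int64(36), np.uint8(192)) (np.int64(39), np.uint8(192)) (np.int64(42), np.uint8(192)) (np.int64(45), np.uint8(192)) (np.int64(48), np.uint8(193)) (np.int64(51), np.uint8(193)) (np.int64(54), np.uint8(193)) (np.int64(57), np.uint8(194)) (np.int64(60), np.uint8(195)) (np.int64(63), np.uint8(194)) (np.int64(66), np.uint8(194)) (np.int64(69), np.uint8(194)) (np.int64(72), np.uint8(194)) (np.int64(75), np.uint8(195)) (np.int64(78), np.uint8(192)) (np.int64(81), np.uint8(151)) (np.int64(84), np.uint8(87)) (np.int64(87), np.uint8(82)) (np.int64(90), np.uint8(118))
```

Request:
play_rows(rows=[{"slide": [0.2,-0.024,0],"delta_rot": [0,0,0],"fingers": -1},{"slide": [0.344,-0.041,0],"delta_rot": [0,0,0],"fingers": -1},{"slide": [0.4,-0.05,0],"delta_rot": [0,0,0],"fingers": -1},{"slide": [0.4,-0.05,0],"delta_rot": [0,0,0],"fingers": -1},{"slide": [0.344,-0.041,0],"delta_rot": [0,0,0],"fingers": -1},{"slide": [0.24,-0.026,0],"delta_rot": [0,0,0.6],"fingers": -1},{"slide": [0.137,-0.017,0],"delta_rot": [0,0,0.6],"fingers": -1},{"slide": [0,0,0],"delta_rot": [0,0,0],"fingers": -1}])

```text
time_s: 7.32
tcp_pos: [0.5214, -0.0964, 0.2006]
eef_rot: [179.8, -0.1, -104.7]
contact_force: [0.7, 0.3, -5.7]
gripper_width: 0.0216
gripper_force: 49.4
```

Request:
play_rows(rows=[{"slide": [0,0,0],"delta_rot": [0,0,0],"fingers": -1},{"slide": [0,0,0],"delta_rot": [0,0,0],"fingers": -1},{"slide": [0,0,0],"delta_rot": [0,0,0],"fingers": -1}])

```text
time_s: 7.7
tcp_pos: [0.5229, -0.0944, 0.2024]
eef_rot: [180.0, 0.0, -104.4]
contact_force: [0.7, -0.4, -4.2]
gripper_width: 0.0218
gripper_force: 49.4
```

Request:
play_rows(rows=[{"slide": [0,-0.007,0.04],"delta_rot": [0,0,0],"fingers": -1},{"slide": [0,0,0.08],"delta_rot": [0,0,0],"fingers": -1},{"slide": [0,0,0.06],"delta_rot": [0,0,0],"fingers": -1},{"slide": [0,0,0.03],"delta_rot": [0,0,0],"fingers": -1},{"slide": [0,0,0],"delta_rot": [0,0,0],"fingers": -1},{"slide": [0,0,0],"delta_rot": [0,0,0],"fingers": -1},{"slide": [0,0,0],"delta_rot": [0,0,0],"fingers": -1}])

```text
time_s: 8.57
tcp_pos: [0.5241, -0.0953, 0.1714]
eef_rot: [-180.0, 0.0, -104.5]
contact_force: [0.3, -0.9, -6.1]
gripper_width: 0.0217
gripper_force: 49.4
```

```bash
cat > look.py <<'E'
import sys
from m import *
tag=sys.argv[1]
t=cap('top','t'+tag);s=cap('side','s'+tag); st=r.get_state();p=st['tcp_pos'];print(p,st['contact_force'])
im=np.zeros((500,800,3),np.uint8)
for i,c in enumerate((t,s)):
    u,v=proj(c,p-[0,0,.06])[0].astype(int);print(u-20,v-25)
    im[:,400*i:400*i+400]=cv2.resize(c['image'][v-25:v+25,u-20:u+20],(400,500),interpolation=3)
cv2.imwrite(f'pics/l{tag}.png',im)
a=np.radians(-14.5);ex=np.array([np.cos(a),np.sin(a),0]);ey=np.array([-np.sin(a),np.cos(a),0])
for y in(10,-10): print(y,proj(s,p-[0,0,.0776]-ex*.009+ey*y/1000),proj(t,p-[0,0,.0776]-ex*.009+ey*y/1000))
E
python3 look.py 2
```

```text
[ 0.52402361 -0.09532292  0.17136394] [ 0.06718863 -0.13935704 -4.77978518]
309 188
261 150
10 [[282.71161782 182.44373747]] [[324.26049363 217.58498676]]
-10 [[285.811379   178.64239654]] [[332.09987787 219.75264748]]
```

View pics/l2.png

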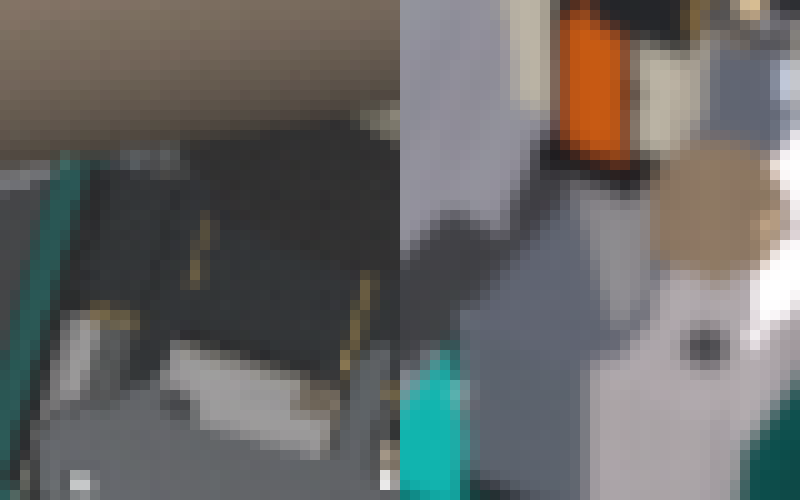

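The side view shows the blade tip at about (283–286,182), just above the left notch, as predicted. I go down gently and watch the forces.

Request:
play_rows(rows=[{"slide": [0,0,0.02],"delta_rot": [0,0,0],"fingers": -1},{"slide": [0,0,0.02],"delta_rot": [0,0,0],"fingers": -1},{"slide": [0,0,0.015],"delta_rot": [0,0,0],"fingers": -1},{"slide": [0,0,0.01],"delta_rot": [0,0,0],"fingers": -1},{"slide": [0,0,0],"delta_rot": [0,0,0],"fingers": -1}])

```text
time_s: 9.3
tcp_pos: [0.5238, -0.0954, 0.1612]
eef_rot: [180.0, -0.0, -104.5]
contact_force: [-0.0, 0.5, -5.6]
gripper_width: 0.0216
gripper_force: 49.4
```

Request:
play_rows(rows=[{"slide": [0,0,0.01],"delta_rot": [0,0,0],"fingers": -1},{"slide": [0,0,0.01],"delta_rot": [0,0,0],"fingers": -1},{"slide": [0,0,0.01],"delta_rot": [0,0,0],"fingers": -1}])

```text
time_s: 9.68
tcp_pos: [0.524, -0.0953, 0.1568]
eef_rot: [-180.0, 0.0, -104.5]
contact_force: [0.6, 0.4, -5.3]
gripper_width: 0.022
gripper_force: 49.4
```

Request:
play_rows(rows=[{"slide": [0,0,0.01],"delta_rot": [0,0,0],"fingers": -1},{"slide": [0,0,0.01],"delta_rot": [0,0,0],"fingers": -1}])

```text
time_s: 9.93
tcp_pos: [0.5239, -0.0953, 0.1537]
eef_rot: [-180.0, 0.0, -104.5]
contact_force: [0.7, -0.2, -5.2]
gripper_width: 0.0218
gripper_force: 49.4
```

Request:
play_rows(rows=[{"slide": [0,0,0.01],"delta_rot": [0,0,0],"fingers": -1},{"slide": [0,0,0.01],"delta_rot": [0,0,0],"fingers": -1}])

```text
time_s: 10.18
tcp_pos: [0.524, -0.0953, 0.1509]
eef_rot: [-180.0, -0.0, -104.5]
contact_force: [0.1, 0.7, -1.8]
gripper_width: 0.0219
gripper_force: 49.4
```

Request:
play_rows(rows=[{"slide": [0,0,0.01],"delta_rot": [0,0,0],"fingers": -1},{"slide": [0,0,0.01],"delta_rot": [0,0,0],"fingers": -1}])

```text
time_s: 10.42
tcp_pos: [0.524, -0.0954, 0.1488]
eef_rot: [-180.0, -0.0, -104.5]
contact_force: [-4.3, 1.6, 7.9]
gripper_width: 0.0216
gripper_force: 49.4
```

Request:
play_rows(rows=[{"slide": [0,0,0.01],"delta_rot": [0,0,0],"fingers": -1}])

```text
time_s: 10.55
tcp_pos: [0.524, -0.0954, 0.1474]
eef_rot: [-180.0, -0.0, -104.5]
contact_force: [-3.9, 1.4, 7.3]
gripper_width: 0.0218
gripper_force: 49.4
```

Request:
play_rows(rows=[{"slide": [0,0,0.01],"delta_rot": [0,0,0],"fingers": -1},{"slide": [0,0,0],"delta_rot": [0,0,0],"fingers": -1}])

```text
time_s: 10.8
tcp_pos: [0.524, -0.0954, 0.1458]
eef_rot: [-180.0, -0.0, -104.5]
contact_force: [-3.0, 0.8, 4.8]
gripper_width: 0.0219
gripper_force: 49.4
```

Request:
play_rows(rows=[{"slide": [0,0,-0.1],"delta_rot": [0,0,0],"fingers": -1},{"slide": [0,0,-0.2],"delta_rot": [0,0,0],"fingers": -1},{"slide": [0.2,0,0],"delta_rot": [0,0,0],"fingers": -1},{"slide": [0.333,0,0],"delta_rot": [0,0,0],"fingers": -1},{"slide": [0.2,0,0],"delta_rot": [0,0,0],"fingers": -1},{"slide": [0,0,0],"delta_rot": [0,0,0],"fingers": -1},{"slide": [0,0,0.12],"delta_rot": [0,0,0],"fingers": -1},{"slide": [0,0,0],"delta_rot": [0,0,0],"fingers": -1}])

```text
time_s: 11.8
tcp_pos: [0.4953, -0.2012, 0.1709]
eef_rot: [179.8, -0.0, -104.5]
contact_force: [-0.3, -0.2, -5.6]
gripper_width: 0.0217
gripper_force: 49.4
```

Request:
play_rows(rows=[{"slide": [0,0,0],"delta_rot": [0,0,0],"fingers": -1}])

```text
time_s: 11.92
tcp_pos: [0.4967, -0.2015, 0.1724]
eef_rot: [-180.0, -0.0, -104.5]
contact_force: [-0.6, 0.4, -5.9]
gripper_width: 0.0221
gripper_force: 49.4
```

```bash
python3 look.py 3
```

```text
[ 0.49691464 -0.20151793  0.1726152 ] [ 1.09130609  0.63571994 -5.80249064]
353 200
278 130
10 [[298.93460194 162.13204053]] [[367.37421475 229.26801669]]
-10 [[301.73996643 158.69497263]] [[375.2244315  231.44001887]]
```

View pics/l3.png

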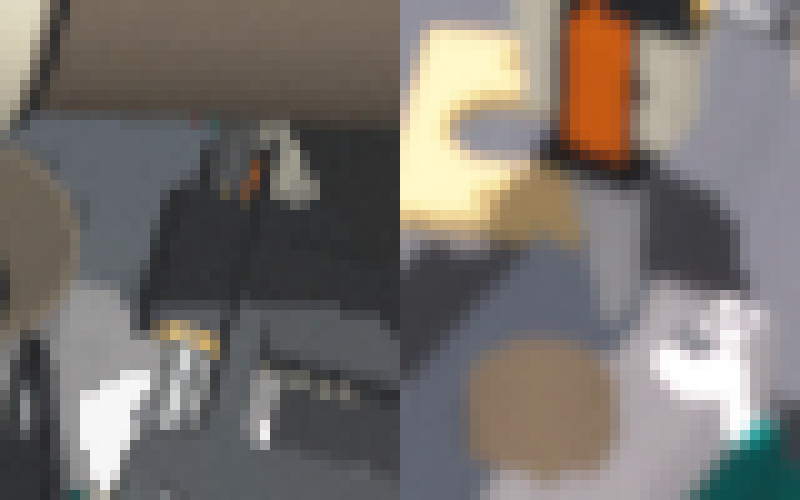

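The side view shows the tip at about (299–302,161), at the right end of the seam. I go down as before.

Request:
play_rows(rows=[{"slide": [0,0,0.02],"delta_rot": [0,0,0],"fingers": -1},{"slide": [0,0,0.03],"delta_rot": [0,0,0],"fingers": -1},{"slide": [0,0,0.02],"delta_rot": [0,0,0],"fingers": -1},{"slide": [0,0,0.02],"delta_rot": [0,0,0],"fingers": -1}])

```text
time_s: 12.52
tcp_pos: [0.4963, -0.2018, 0.158]
eef_rot: [180.0, -0.0, -104.5]
contact_force: [-0.9, -0.5, -5.6]
gripper_width: 0.0217
gripper_force: 49.4
```

Request:
play_rows(rows=[{"slide": [0,0,0.01],"delta_rot": [0,0,0],"fingers": -1},{"slide": [0,0,0.01],"delta_rot": [0,0,0],"fingers": -1},{"slide": [0,0,0.01],"delta_rot": [0,0,0],"fingers": -1}])

```text
time_s: 12.9
tcp_pos: [0.4964, -0.2018, 0.1538]
eef_rot: [-180.0, -0.0, -104.5]
contact_force: [-0.5, -0.0, -5.1]
gripper_width: 0.0216
gripper_force: 49.4
```

Request:
play_rows(rows=[{"slide": [0,0,0.01],"delta_rot": [0,0,0],"fingers": -1}])

```text
time_s: 13.02
tcp_pos: [0.4963, -0.2018, 0.1524]
eef_rot: [180.0, -0.0, -104.5]
contact_force: [-1.4, 1.6, -1.3]
gripper_width: 0.0218
gripper_force: 49.4
```

Request:
play_rows(rows=[{"slide": [0,0,0.01],"delta_rot": [0,0,0],"fingers": -1}])

```text
time_s: 13.15
tcp_pos: [0.4963, -0.2019, 0.1514]
eef_rot: [-180.0, -0.0, -104.5]
contact_force: [-3.4, 2.0, 4.8]
gripper_width: 0.0217
gripper_force: 49.4
```

Request:
play_rows(rows=[{"slide": [0,0,0.01],"delta_rot": [0,0,0],"fingers": -1}])

```text
time_s: 13.28
tcp_pos: [0.4963, -0.202, 0.15]
eef_rot: [-180.0, -0.0, -104.5]
contact_force: [-3.6, 0.7, 4.9]
gripper_width: 0.0222
gripper_force: 49.4
```

Request:
play_rows(rows=[{"slide": [0,0,0.01],"delta_rot": [0,0,0],"fingers": -1},{"slide": [0,0,0.01],"delta_rot": [0,0,0],"fingers": -1}])

```text
time_s: 13.52
tcp_pos: [0.4963, -0.202, 0.1471]
eef_rot: [-180.0, -0.0, -104.5]
contact_force: [-4.2, 0.7, 5.6]
gripper_width: 0.0217
gripper_force: 49.4
```

Request:
play_rows(rows=[{"slide": [0,0,0.01],"delta_rot": [0,0,0],"fingers": -1},{"slide": [0,0,0.01],"delta_rot": [0,0,0],"fingers": -1},{"slide": [0,0,0.01],"delta_rot": [0,0,0],"fingers": -1},{"slide": [0,0,0],"delta_rot": [0,0,0],"fingers": -1}])

```text
time_s: 14.02
tcp_pos: [0.4963, -0.2021, 0.1424]
eef_rot: [-180.0, -0.0, -104.5]
contact_force: [-3.2, -0.5, 3.7]
gripper_width: 0.0219
gripper_force: 49.4
```

Request:
play_rows(rows=[{"slide": [0,0,-0.1],"delta_rot": [0,0,0],"fingers": -1},{"slide": [0,0,-0.22],"delta_rot": [0,0,0],"fingers": -1},{"slide": [-0.2,0,0],"delta_rot": [0,0,0],"fingers": -1},{"slide": [-0.333,0,0],"delta_rot": [0,0,0],"fingers": -1},{"slide": [-0.2,0,0],"delta_rot": [0,0,0],"fingers": -1},{"slide": [0,0,0],"delta_rot": [0,0,0],"fingers": -1},{"slide": [0,0,0.12],"delta_rot": [0,0,0],"fingers": -1},{"slide": [0,0,0],"delta_rot": [0,0,0],"fingers": -1}])

```text
time_s: 15.02
tcp_pos: [0.5226, -0.0956, 0.1708]
eef_rot: [179.8, -0.0, -104.5]
contact_force: [-0.2, -0.3, -5.3]
gripper_width: 0.0219
gripper_force: 49.4
```

Request:
play_rows(rows=[{"slide": [0,0,0],"delta_rot": [0,0,0],"fingers": -1},{"slide": [0,0,0.03],"delta_rot": [0,0,0],"fingers": -1},{"slide": [0,0,0.03],"delta_rot": [0,0,0],"fingers": -1},{"slide": [0,0,0.03],"delta_rot": [0,0,0],"fingers": -1},{"slide": [0,0,0.03],"delta_rot": [0,0,0],"fingers": -1},{"slide": [0,0,0.01],"delta_rot": [0,0,0],"fingers": -1},{"slide": [0,0,0],"delta_rot": [0,0,0],"fingers": -1}])

```text
time_s: 15.9
tcp_pos: [0.524, -0.0953, 0.1522]
eef_rot: [-180.0, -0.0, -104.5]
contact_force: [0.2, -0.6, -5.0]
gripper_width: 0.0217
gripper_force: 49.4
```

Request:
play_rows(rows=[{"slide": [0,0,0.02],"delta_rot": [0,0,0],"fingers": -1},{"slide": [0,0,0.015],"delta_rot": [0,0,0],"fingers": -1},{"slide": [0,0,0.01],"delta_rot": [0,0,0],"fingers": -1},{"slide": [0,0,0.01],"delta_rot": [0,0,0],"fingers": -1}])

```text
time_s: 16.4
tcp_pos: [0.5241, -0.0954, 0.1449]
eef_rot: [-180.0, -0.0, -104.5]
contact_force: [-4.0, 0.4, 7.3]
gripper_width: 0.0218
gripper_force: 49.4
```

Request:
play_rows(rows=[{"slide": [0,0,0.01],"delta_rot": [0,0,0],"fingers": -1},{"slide": [0,0,0.01],"delta_rot": [0,0,0],"fingers": -1},{"slide": [0,0,0.01],"delta_rot": [0,0,0],"fingers": -1}])

```text
time_s: 16.77
tcp_pos: [0.524, -0.0954, 0.1408]
eef_rot: [-180.0, -0.0, -104.5]
contact_force: [-4.2, 2.1, 7.9]
gripper_width: 0.0221
gripper_force: 49.4
```

Request:
play_rows(rows=[{"slide": [0,0,0.01],"delta_rot": [0,0,0],"fingers": -1},{"slide": [0,0,0.01],"delta_rot": [0,0,0],"fingers": -1},{"slide": [0,0,0],"delta_rot": [0,0,0],"fingers": -1}])

```text
time_s: 17.15
tcp_pos: [0.524, -0.0954, 0.1376]
eef_rot: [-180.0, -0.0, -104.5]
contact_force: [-2.9, 1.1, 4.5]
gripper_width: 0.0221
gripper_force: 49.4
```

Request:
play_rows(rows=[{"slide": [0,0,-0.12],"delta_rot": [0,0,0],"fingers": -1},{"slide": [0,0,-0.24],"delta_rot": [0,0,0],"fingers": -1},{"slide": [0.2,0,0],"delta_rot": [0,0,0],"fingers": -1},{"slide": [0.333,0,0],"delta_rot": [0,0,0],"fingers": -1},{"slide": [0.2,0,0],"delta_rot": [0,0,0],"fingers": -1},{"slide": [0,0,0],"delta_rot": [0,0,0],"fingers": -1},{"slide": [0,0,0.12],"delta_rot": [0,0,0],"fingers": -1},{"slide": [0,0,0],"delta_rot": [0,0,0],"fingers": -1}])

```text
time_s: 18.15
tcp_pos: [0.4952, -0.2012, 0.1711]
eef_rot: [179.8, -0.0, -104.5]
contact_force: [-0.9, 0.1, -5.1]
gripper_width: 0.0216
gripper_force: 49.6
```

Request:
play_rows(rows=[{"slide": [0,0,0],"delta_rot": [0,0,0],"fingers": -1},{"slide": [0,0,0.03],"delta_rot": [0,0,0],"fingers": -1},{"slide": [0,0,0.04],"delta_rot": [0,0,0],"fingers": -1},{"slide": [0,0,0.04],"delta_rot": [0,0,0],"fingers": -1},{"slide": [0,0,0.03],"delta_rot": [0,0,0],"fingers": -1},{"slide": [0,0,0.02],"delta_rot": [0,0,0],"fingers": -1},{"slide": [0,0,0],"delta_rot": [0,0,0],"fingers": -1}])

```text
time_s: 19.02
tcp_pos: [0.4963, -0.2018, 0.1483]
eef_rot: [180.0, -0.0, -104.5]
contact_force: [-0.5, -0.1, -5.5]
gripper_width: 0.0218
gripper_force: 49.6
```

Request:
play_rows(rows=[{"slide": [0,0,0.015],"delta_rot": [0,0,0],"fingers": -1},{"slide": [0,0,0.015],"delta_rot": [0,0,0],"fingers": -1},{"slide": [0,0,0.01],"delta_rot": [0,0,0],"fingers": -1},{"slide": [0,0,0.01],"delta_rot": [0,0,0],"fingers": -1},{"slide": [0,0,0.01],"delta_rot": [0,0,0],"fingers": -1}])

```text
time_s: 19.65
tcp_pos: [0.4962, -0.202, 0.1403]
eef_rot: [-180.0, -0.0, -104.5]
contact_force: [-4.0, 0.6, 5.4]
gripper_width: 0.0214
gripper_force: 49.6
```

Request:
play_rows(rows=[{"slide": [0,0,0.01],"delta_rot": [0,0,0],"fingers": -1},{"slide": [0,0,0.01],"delta_rot": [0,0,0],"fingers": -1}])

```text
time_s: 19.9
tcp_pos: [0.4962, -0.2021, 0.1374]
eef_rot: [-180.0, -0.0, -104.5]
contact_force: [-4.5, 1.4, 6.1]
gripper_width: 0.0217
gripper_force: 49.6
```

Request:
play_rows(rows=[{"slide": [0,0,0.01],"delta_rot": [0,0,0],"fingers": -1},{"slide": [0,0,0],"delta_rot": [0,0,0],"fingers": -1}])

```text
time_s: 20.15
tcp_pos: [0.4962, -0.2021, 0.1357]
eef_rot: [-180.0, -0.0, -104.5]
contact_force: [-3.2, 0.7, 4.5]
gripper_width: 0.0218
gripper_force: 49.6
```

Request:
play_rows(rows=[{"slide": [0,0,0.01],"delta_rot": [0,0,0],"fingers": -1}])

```text
time_s: 20.27
tcp_pos: [0.4962, -0.2021, 0.1342]
eef_rot: [-180.0, -0.0, -104.5]
contact_force: [-4.4, 1.2, 7.5]
gripper_width: 0.0215
gripper_force: 49.6
```

Request:
play_rows(rows=[{"slide": [0,0,0.008],"delta_rot": [0,0,0],"fingers": -1}])

```text
time_s: 20.4
tcp_pos: [0.4962, -0.2021, 0.133]
eef_rot: [-180.0, -0.0, -104.5]
contact_force: [-5.2, 0.5, 7.3]
gripper_width: 0.0219
gripper_force: 49.6
```

Request:
play_rows(rows=[{"slide": [0,0,-0.12],"delta_rot": [0,0,0],"fingers": -1},{"slide": [0,0,-0.27],"delta_rot": [0,0,0],"fingers": -1},{"slide": [-0.2,0,0],"delta_rot": [0,0,0],"fingers": -1},{"slide": [-0.333,0,0],"delta_rot": [0,0,0],"fingers": -1},{"slide": [-0.2,0,0],"delta_rot": [0,0,0],"fingers": -1},{"slide": [0,0,0],"delta_rot": [0,0,0],"fingers": -1},{"slide": [0,0,0.12],"delta_rot": [0,0,0],"fingers": -1},{"slide": [0,0,0],"delta_rot": [0,0,0],"fingers": -1}])

```text
time_s: 21.4
tcp_pos: [0.5227, -0.0956, 0.1712]
eef_rot: [179.8, -0.0, -104.5]
contact_force: [0.0, 0.2, -5.2]
gripper_width: 0.022
gripper_force: 49.6
```

Request:
play_rows(rows=[{"slide": [0,0,0],"delta_rot": [0,0,0],"fingers": -1},{"slide": [0,0,0.03],"delta_rot": [0,0,0],"fingers": -1},{"slide": [0,0,0.05],"delta_rot": [0,0,0],"fingers": -1},{"slide": [0,0,0.05],"delta_rot": [0,0,0],"fingers": -1},{"slide": [0,0,0.04],"delta_rot": [0,0,0],"fingers": -1},{"slide": [0,0,0.02],"delta_rot": [0,0,0],"fingers": -1},{"slide": [0,0,0.01],"delta_rot": [0,0,0],"fingers": -1},{"slide": [0,0,0],"delta_rot": [0,0,0],"fingers": -1}])

```text
time_s: 22.4
tcp_pos: [0.5239, -0.0953, 0.1428]
eef_rot: [180.0, 0.0, -104.5]
contact_force: [0.5, 0.1, -6.4]
gripper_width: 0.022
gripper_force: 49.6
```

Request:
play_rows(rows=[{"slide": [0,0,0.01],"delta_rot": [0,0,0],"fingers": -1},{"slide": [0,0,0.01],"delta_rot": [0,0,0],"fingers": -1},{"slide": [0,0,0.01],"delta_rot": [0,0,0],"fingers": -1},{"slide": [0,0,0.01],"delta_rot": [0,0,0],"fingers": -1}])

```text
time_s: 22.9
tcp_pos: [0.5239, -0.0954, 0.1372]
eef_rot: [-180.0, -0.0, -104.5]
contact_force: [-2.7, 1.3, 4.0]
gripper_width: 0.0217
gripper_force: 49.6
```

Request:
play_rows(rows=[{"slide": [0,0,0.01],"delta_rot": [0,0,0],"fingers": -1},{"slide": [0,0,0.01],"delta_rot": [0,0,0],"fingers": -1}])

```text
time_s: 23.15
tcp_pos: [0.5239, -0.0954, 0.1349]
eef_rot: [-180.0, -0.0, -104.5]
contact_force: [-4.6, 2.6, 7.8]
gripper_width: 0.0216
gripper_force: 49.6
```

Request:
play_rows(rows=[{"slide": [0,0,0.01],"delta_rot": [0,0,0],"fingers": -1}])

```text
time_s: 23.28
tcp_pos: [0.5239, -0.0954, 0.1335]
eef_rot: [-180.0, -0.0, -104.5]
contact_force: [-4.3, 1.5, 7.4]
gripper_width: 0.0216
gripper_force: 49.6
```

Request:
play_rows(rows=[{"slide": [0,0,0.008],"delta_rot": [0,0,0],"fingers": -1}])

```text
time_s: 23.4
tcp_pos: [0.5239, -0.0954, 0.1323]
eef_rot: [-180.0, -0.0, -104.5]
contact_force: [-5.1, 1.1, 7.5]
gripper_width: 0.0213
gripper_force: 49.6
```

Request:
play_rows(rows=[{"slide": [0,0,0.008],"delta_rot": [0,0,0],"fingers": -1}])

```text
time_s: 23.52
tcp_pos: [0.5239, -0.0954, 0.1312]
eef_rot: [-180.0, -0.0, -104.5]
contact_force: [-5.2, 2.6, 13.0]
gripper_width: 0.0222
gripper_force: 49.6
```

Request:
play_rows(rows=[{"slide": [0,0,0.008],"delta_rot": [0,0,0],"fingers": -1}])

```text
time_s: 23.65
tcp_pos: [0.5239, -0.0956, 0.1306]
eef_rot: [-180.0, -0.0, -104.5]
contact_force: [-8.0, 3.0, 19.1]
gripper_width: 0.0218
gripper_force: 49.8
```

Request:
play_rows(rows=[{"slide": [0,0,0.006],"delta_rot": [0,0,0],"fingers": -1}])

```text
time_s: 23.78
tcp_pos: [0.5239, -0.0956, 0.1303]
eef_rot: [-179.9, -0.0, -104.5]
contact_force: [-10.0, 3.3, 22.5]
gripper_width: 0.0218
gripper_force: 49.8
```

The force climbs at the left collar, so I stop here and do the right end.

Request:
play_rows(rows=[{"slide": [0,0,-0.12],"delta_rot": [0,0,0],"fingers": -1},{"slide": [0,0,-0.29],"delta_rot": [0,0,0],"fingers": -1},{"slide": [0.2,0,0],"delta_rot": [0,0,0],"fingers": -1},{"slide": [0.333,0,0],"delta_rot": [0,0,0],"fingers": -1},{"slide": [0.2,0,0],"delta_rot": [0,0,0],"fingers": -1},{"slide": [0,0,0],"delta_rot": [0,0,0],"fingers": -1},{"slide": [0,0,0.12],"delta_rot": [0,0,0],"fingers": -1},{"slide": [0,0,0],"delta_rot": [0,0,0],"fingers": -1}])

```text
time_s: 24.78
tcp_pos: [0.4952, -0.2012, 0.1699]
eef_rot: [179.8, -0.0, -104.5]
contact_force: [0.0, -0.6, -6.4]
gripper_width: 0.0218
gripper_force: 49.9
```

Request:
play_rows(rows=[{"slide": [0,0,0],"delta_rot": [0,0,0],"fingers": -1},{"slide": [0,0,0.03],"delta_rot": [0,0,0],"fingers": -1},{"slide": [0,0,0.05],"delta_rot": [0,0,0],"fingers": -1},{"slide": [0,0,0.05],"delta_rot": [0,0,0],"fingers": -1},{"slide": [0,0,0.05],"delta_rot": [0,0,0],"fingers": -1},{"slide": [0,0,0.03],"delta_rot": [0,0,0],"fingers": -1},{"slide": [0,0,0.02],"delta_rot": [0,0,0],"fingers": -1},{"slide": [0,0,0],"delta_rot": [0,0,0],"fingers": -1}])

```text
time_s: 25.78
tcp_pos: [0.4963, -0.2018, 0.1367]
eef_rot: [180.0, -0.0, -104.5]
contact_force: [0.8, 0.4, -5.1]
gripper_width: 0.0217
gripper_force: 49.9
```

Request:
play_rows(rows=[{"slide": [0,0,0.01],"delta_rot": [0,0,0],"fingers": -1},{"slide": [0,0,0.008],"delta_rot": [0,0,0],"fingers": -1}])

```text
time_s: 26.02
tcp_pos: [0.4962, -0.2018, 0.1342]
eef_rot: [180.0, -0.0, -104.5]
contact_force: [-0.3, 0.1, -4.0]
gripper_width: 0.0218
gripper_force: 49.9
```

Request:
play_rows(rows=[{"slide": [0,0,0.008],"delta_rot": [0,0,0],"fingers": -1}])

```text
time_s: 26.15
tcp_pos: [0.4962, -0.2018, 0.1332]
eef_rot: [180.0, -0.0, -104.5]
contact_force: [-2.8, 1.7, 2.1]
gripper_width: 0.0219
gripper_force: 49.9
```

Request:
play_rows(rows=[{"slide": [0,0,0.008],"delta_rot": [0,0,0],"fingers": -1}])

```text
time_s: 26.28
tcp_pos: [0.4962, -0.2019, 0.1324]
eef_rot: [180.0, -0.0, -104.5]
contact_force: [-3.8, 2.4, 6.1]
gripper_width: 0.0217
gripper_force: 49.9
```

Request:
play_rows(rows=[{"slide": [0,0,0.008],"delta_rot": [0,0,0],"fingers": -1}])

```text
time_s: 26.4
tcp_pos: [0.4961, -0.202, 0.1313]
eef_rot: [-180.0, -0.0, -104.5]
contact_force: [-6.0, 2.2, 9.5]
gripper_width: 0.0219
gripper_force: 49.9
```

Request:
play_rows(rows=[{"slide": [0,0,0.007],"delta_rot": [0,0,0],"fingers": -1}])

```text
time_s: 26.52
tcp_pos: [0.4962, -0.2021, 0.1309]
eef_rot: [-180.0, -0.0, -104.5]
contact_force: [-7.9, 3.4, 15.5]
gripper_width: 0.0216
gripper_force: 49.9
```

Request:
play_rows(rows=[{"slide": [0,0,0.005],"delta_rot": [0,0,0],"fingers": -1}])

```text
time_s: 26.65
tcp_pos: [0.4961, -0.2021, 0.1306]
eef_rot: [-180.0, -0.0, -104.5]
contact_force: [-9.7, 2.8, 19.8]
gripper_width: 0.0217
gripper_force: 49.9
```

Request:
play_rows(rows=[{"slide": [0,0,0],"delta_rot": [0,0,0],"fingers": -1},{"slide": [0,0,-0.1],"delta_rot": [0,0,0],"fingers": -1},{"slide": [0,0,-0.2],"delta_rot": [0,0,0],"fingers": -1},{"slide": [0,0,-0.18],"delta_rot": [0,0,0],"fingers": -1}])

```text
time_s: 27.15
tcp_pos: [0.4967, -0.2018, 0.2019]
eef_rot: [-180.0, 0.0, -104.5]
contact_force: [0.1, -0.5, -4.9]
gripper_width: 0.0217
gripper_force: 49.9
```

Request:
play_rows(rows=[{"slide": [-0.25,0.04,0],"delta_rot": [0,0,0],"fingers": -1},{"slide": [-0.37,0.06,0],"delta_rot": [0,0,0],"fingers": -1},{"slide": [-0.39,0.062,0],"delta_rot": [0,0,0],"fingers": -1},{"slide": [-0.39,0.062,0],"delta_rot": [0,0,0],"fingers": -1},{"slide": [-0.39,0.062,0],"delta_rot": [0,0,0],"fingers": -1},{"slide": [-0.37,0.06,0],"delta_rot": [0,0,0],"fingers": -1},{"slide": [-0.34,0.056,0],"delta_rot": [0,0,0],"fingers": -1},{"slide": [-0.26,0.043,0],"delta_rot": [0,0,0],"fingers": -1}])

```text
time_s: 28.15
tcp_pos: [0.5354, 0.2182, 0.201]
eef_rot: [-180.0, 0.0, -104.4]
contact_force: [0.5, -0.2, -5.8]
gripper_width: 0.0216
gripper_force: 49.9
```

Request:
play_rows(rows=[{"slide": [0,0,0],"delta_rot": [0,0,-0.6],"fingers": -1},{"slide": [0,0,0],"delta_rot": [0,0,-0.6],"fingers": -1},{"slide": [0,0,0],"delta_rot": [0,0,0],"fingers": -1},{"slide": [0,0,0],"delta_rot": [0,0,0],"fingers": -1},{"slide": [0,0,0],"delta_rot": [0,0,0],"fingers": -1}])

```text
time_s: 28.78
tcp_pos: [0.5354, 0.2156, 0.2009]
eef_rot: [-180.0, 0.0, -99.0]
contact_force: [-0.1, -0.4, -4.8]
gripper_width: 0.0218
gripper_force: 49.9
```

```bash
python3 - <<'E'
from m import *
t=cap('top','t4');t0=load('top0');a=np.radians(-14.5);E=np.array([[np.cos(a),np.sin(a)],[-np.sin(a),np.cos(a)]]);C=np.array([.5018,-.1462])
xs=np.arange(-9,66,1.5)
for c in(t0,t):
  g=cv2.cvtColor(c['image'],cv2.COLOR_BGR2GRAY)
  for y in(75,35,-35,-75):
    uv=proj(c,[np.r_[C+E.T@np.array([x,y])/1000,.09] for x in xs]).astype(np.float32)
    print(y,*cv2.remap(g,uv[:,:1],uv[:,1:],1).ravel())
s=cap('side','s4')
cv2.imwrite('pics/l4.png',np.hstack([cv2.resize(t['image'][180:280,295:395],(400,400),interpolation=3),cv2.resize(s['image'][225:275,225:275],(400,400),interpolation=3)]))
print(r.get_state()['tcp_pos'])
E
```

```text
75 245 245 245 245 243 239 225 203 193 187 192 195 195 195 195 195 195 195 195 195 195 194 194 193 194 194 194 194 194 193 193 194 194 193 192 191 186 178 161 145 133 130 130 130 130 129 129 129 127 122
35 245 245 245 244 244 233 218 193 180 186 190 191 191 192 192 192 192 192 193 192 192 193 192 192 191 191 190 190 191 191 190 190 189 189 190 189 183 167 151 133 129 128 128 128 128 128 127 127 126 120
-35 245 244 244 244 244 243 229 211 190 181 185 187 188 188 188 188 188 187 187 186 186 187 186 186 186 186 185 186 186 185 185 186 185 184 185 183 176 162 144 133 126 126 126 126 125 124 124 124 124 124
-75 244 244 244 244 243 236 224 203 190 185 184 184 184 185 185 185 184 184 184 184 184 184 184 184 183 183 183 183 182 182 182 182 182 183 183 183 172 156 139 126 124 123 122 122 122 123 123 123 120 115
75 247 247 247 247 247 245 228 198 147 104 130 163 197 211 216 217 216 216 216 217 216 215 215 215 215 215 215 215 215 215 216 215 215 215 214 214 214 213 214 211 202 184 163 153 147 147 146 146 142 137
35 247 247 247 247 247 242 232 176 129 109 125 165 192 211 214 215 214 214 214 214 214 214 214 214 214 213 214 214 214 214 213 212 212 212 212 212 212 212 212 212 197 180 161 149 146 144 144 143 142 135
-35 247 247 247 247 247 247 231 207 139 107 132 166 197 206 211 210 210 210 210 209 209 209 209 209 209 209 209 209 209 209 208 208 208 207 208 208 208 208 207 204 198 176 158 146 141 140 140 140 140 139
-75 247 247 247 247 247 243 227 181 136 107 131 167 190 204 207 207 208 207 207 207 208 207 207 207 207 207 206 206 207 207 206 206 206 206 206 206 206 205 205 202 187 170 150 142 138 138 138 138 135 128
[0.53541919 0.21559734 0.2008398 ]
```

View pics/l4.png

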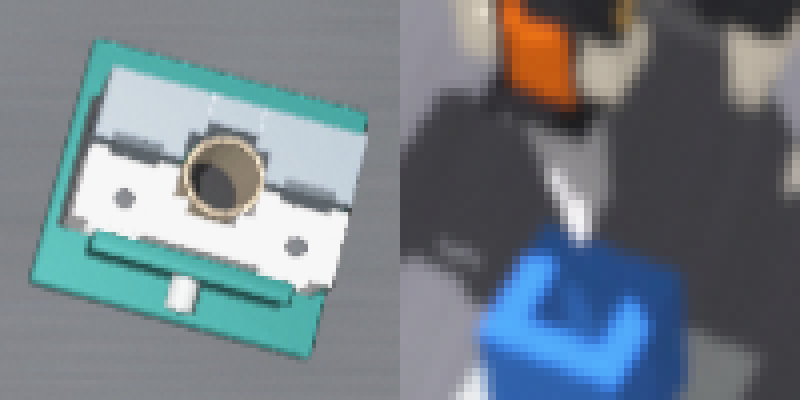

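The top view shows the loose half about 5.3 mm out at both ends with an even gap. The wedge hangs over its pocket. Now I put it back.

Request:
play_rows(rows=[{"slide": [-0.007,0,0.1],"delta_rot": [0,0,0],"fingers": -1},{"slide": [0,0,0.2],"delta_rot": [0,0,0],"fingers": -1},{"slide": [0,0,0.1],"delta_rot": [0,0,0],"fingers": -1},{"slide": [0,0,0.1],"delta_rot": [0,0,0],"fingers": -1},{"slide": [0,0,0],"delta_rot": [0,0,0],"fingers": -1}])

```text
time_s: 29.5
tcp_pos: [0.535, 0.2164, 0.1246]
eef_rot: [179.9, -0.1, -99.0]
contact_force: [0.4, 0.3, -5.6]
gripper_width: 0.022
gripper_force: 49.9
```

Request:
play_rows(rows=[{"slide": [0,0,0.08],"delta_rot": [0,0,0],"fingers": -1},{"slide": [0,0,0.08],"delta_rot": [0,0,0],"fingers": -1},{"slide": [0,0,0.05],"delta_rot": [0,0,0],"fingers": -1},{"slide": [0,0,0.03],"delta_rot": [0,0,0],"fingers": -1},{"slide": [0,0,0.02],"delta_rot": [0,0,0],"fingers": -1},{"slide": [0,0,0],"delta_rot": [0,0,0],"fingers": -1}])

```text
time_s: 30.25
tcp_pos: [0.5356, 0.2168, 0.0867]
eef_rot: [-180.0, -0.0, -99.0]
contact_force: [0.0, -0.8, -4.8]
gripper_width: 0.0216
gripper_force: 49.9
```

Request:
play_rows(rows=[{"slide": [0,0,0.01],"delta_rot": [0,0,0],"fingers": -1},{"slide": [0,0,0.01],"delta_rot": [0,0,0],"fingers": -1},{"slide": [0,0,0.004],"delta_rot": [0,0,0],"fingers": -1},{"slide": [0,0,0],"delta_rot": [0,0,0],"fingers": -1}])

```text
time_s: 30.75
tcp_pos: [0.5355, 0.2168, 0.0831]
eef_rot: [180.0, -0.0, -99.0]
contact_force: [0.2, 0.5, -5.8]
gripper_width: 0.0216
gripper_force: 49.9
```

Request:
play_rows(rows=[{"slide": [0,0,0.004],"delta_rot": [0,0,0],"fingers": -1},{"slide": [0,0,0],"delta_rot": [0,0,0],"fingers": -1}])

```text
time_s: 31.0
tcp_pos: [0.5356, 0.2168, 0.0826]
eef_rot: [-180.0, 0.0, -99.0]
contact_force: [-0.4, 0.9, -5.3]
gripper_width: 0.022
gripper_force: 49.9
```

Request:
play_rows(rows=[{"slide": [0,0,0],"delta_rot": [0,0,0],"fingers": 1},{"slide": [0,0,0],"delta_rot": [0,0,0],"fingers": 1},{"slide": [0,0,0],"delta_rot": [0,0,0],"fingers": 1},{"slide": [0,0,0],"delta_rot": [0,0,0],"fingers": 1},{"slide": [0,0,0],"delta_rot": [0,0,0],"fingers": 1},{"slide": [0,0,0],"delta_rot": [0,0,0],"fingers": 1},{"slide": [0,0,0],"delta_rot": [0,0,0],"fingers": 1},{"slide": [0,0,0],"delta_rot": [0,0,0],"fingers": 1}])

```text
time_s: 32.0
tcp_pos: [0.5355, 0.2168, 0.0825]
eef_rot: [180.0, 0.0, -99.0]
contact_force: [-0.4, 0.2, -0.3]
gripper_width: 0.087
gripper_force: 0.0
```

Request:
play_rows(rows=[{"slide": [0,0,-0.1],"delta_rot": [0,0,0],"fingers": 1},{"slide": [0,0,-0.3],"delta_rot": [0,0,0],"fingers": 1},{"slide": [0,0,-0.3],"delta_rot": [0,0,0],"fingers": 1},{"slide": [0,0,-0.1],"delta_rot": [0,0,0],"fingers": 1},{"slide": [0,0,0],"delta_rot": [0,0,0],"fingers": 1},{"slide": [0,0,0],"delta_rot": [0,0,0],"fingers": 1}])

```text
time_s: 32.75
tcp_pos: [0.5348, 0.2164, 0.2014]
eef_rot: [179.9, -0.1, -99.0]
contact_force: [0.7, 0.1, 0.3]
gripper_width: 0.0877
gripper_force: 0.0
```

```bash
python3 - <<'E'
from m import *
s=cap('side','s5');c=s; roi=(222,235,278,300); s0=load('side0')
for k in(s0,s):
    o=mask(k['image'],(5,150,120),(20,255,255),roi); print(cv2.boundingRect(big(o)))
cv2.imwrite('pics/l5.png',np.hstack([cv2.resize(k['image'][235:295,220:280],(400,400),interpolation=3) for k in(s0,s)]))
E
```

```text
(241, 248, 12, 18)
(240, 248, 13, 18)
```

View pics/l5.png

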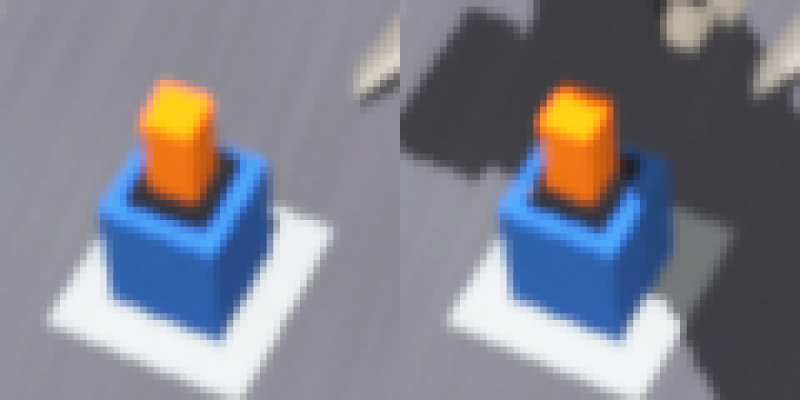

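The wedge stands fully down and upright, as at the start. Its handle box is (240,248,13,18), against (241,248,12,18) before. I hand in.

```bash
python3 -c "
from plant import r
print(r.close_job())"
```

```text
the job is handed in; nothing more can be done
None
```

I prised the loose half out evenly, about 5.3 mm at each end and up against both collars by force and camera, put the wedge back fully down in its holder, and handed the job in at about 33 s; no verdict came back.

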